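# Set the lens carriage and present the ball tray

### The job

Set up the ball inspection: swing the orange clamp lever open, slide the lens carriage along its rail until its yellow index line stands at the red mark, and swing the lever fully back to lock it there. Then pick up the small tray by its black handle and, without tipping the steel ball out of its pocket, bring the ball centrally in front of the lens, level with it and about 50 mm from the glass. Finish still holding the tray there, level and steady in the gripper; leave the other things on the bench alone.

Things in the scene. Friction and masses are not known exactly. Their poses are not given: they have to be found in the camera images.
- carriage (a joint): Slide of the lens carriage along the rail, m: 0 at the end nearest the robot, 0.110 at the far end; grows along the +x of index (away from the robot). Starts between 0 and 0.025. Its ways are stiff: about 5 N slides it. The simulated clamp adds no hold of its own, so slide it only while the lever is open and do not nudge it afterwards. It may be pulled along by the lever's knob or pushed on its body.
- lever (a joint): Orange clamp lever, rad: 0 = fully locked (the arm points away from the robot and 0.6 rad to the left of the rail's direction), 1.2 = fully open (0.6 rad to the right of it); it grows clockwise seen from above. It counts as open above 0.95 and as locked below 0.25, with stops at both ends. About 1.5 N at the post turns it, less than slides the carriage; it stays where it is left.
- lever_pivot (a point): Point on the lever's vertical axis, 70 mm above the bench; rides with the carriage, 50 mm along the rail beyond the middle of the carriage. Its x axis points along the lever's arm.
- lever_knob (a point): Lever's upright round orange grip post, 16 mm across, from 54 to 86 mm above the bench, a sleeve that spins freely, so a gripper that holds it need not turn; this point is on its axis, 70 mm above the bench, 50 mm from lever_pivot. The nearest taller-than-arm thing is the white lens head, 50 x 44 mm, top 88 mm above the bench, its near face at least 58 mm from the post.
- index (a point): Foot of the yellow index line on the carriage's right side, in the middle of the carriage; 24 mm above the bench. The lever's axis is 50 mm along this x and 30.5 mm along this y from it. Axes: x along the rail (away from the robot), y to the left of it (against the view of the lens), z up.
- mark_tip (a point): Top of the small red mark (12 mm long, 16 mm high) that stands on the rail's base plate, 24 mm above the bench; x axis along the rail. The index stands at the mark when both have the same place along the rail (the yellow line is 11 mm to the left of the mark then).
- lens (a point): Centre of the lens glass on the carriage, 66 mm above the bench. The lens (34 mm across) looks along its own -y (to the robot's right); x is along the rail.
- focus (a point): The point 50 mm in front of the lens glass, 66 mm above the bench, where the ball's centre shall be; moves with the carriage.
- tray_handle (a point): Centre of the tray's black handle: 28 mm (tray x) by 16 mm (tray y, grip across this) by 43 mm high, from 32 to 75 mm above the tray's underside; this point is 53.5 mm above the underside. The tray is a flat plate 96 x 56 mm, 6 mm thick, from x = -43 to +53 mm; the ball's pocket is centred 30 mm along its +x, a dark counterweight lies at -x. Mass with ball 0.18 to 0.29 kg.
- pocket (a point): Centre of the ball's place in the tray: 30 mm along tray x from the handle, 18.5 mm above the tray's underside. The pocket is a blue ring 30 mm inside, 3.5 mm high; the ball can roll about 6 mm off this point and climbs out at a tilt of about 40 degrees.
- ball_center (a point): Centre of the loose steel ball, 25 mm across, 64 g.
- multimeter: Bystander, leave alone: black and yellow multimeter, 131x70x38 mm, right of the work; origin under its middle.
- tin: Bystander, leave alone: small round tin with green lid, 64 mm across, 34 mm high, right of the work; origin under its middle.
- flux: Bystander, leave alone: small brown bottle with white cap, 34 mm across, 70 mm high, right of the work; origin under its middle.
- pliers: Bystander, leave alone: pliers with blue handles, 152 mm long, 13 mm high, near the front edge; origin under its middle.
- driver: Bystander, leave alone: screwdriver with orange handle, 181 mm long, 23 mm high, in front of the grey enclosure; origin under its middle.
- tape: Bystander, leave alone: roll of black tape, 67 mm across, 19 mm high, behind the work; origin under its middle.

How it is judged:
By the outcome, as a careful person would: the job done as asked, in the order asked, and still so for the second after the job is handed in, while the arm keeps its last pose, push and grip.
It also fails if it takes over 58 s, if anything falls off the work surface, if the arm or the gripper's body presses on something with over 40 N, if the wrist force passes 120 N, or if a joint passes its speed limit or range.

### The arm

A 6-joint arm with a two-finger parallel gripper is mounted at the origin on a cart in front of the work surface, level with it; the furniture and walls round the work are solid. World frame = base frame: x ahead of the robot, y to its left, z up, the work surface at z = 0. Lengths are in mm, angles in rad, forces in N, time in s.
With the tool pointing down it reaches from about 400 to 825 mm from the base axis. Payload 7 kg.
Tool frame: the origin (TCP) lies at the very end of the fingers, on their centre line; the grasp point (between the pads) lies 19 mm behind it; z points along the fingers, y is the line along which they close (so a half turn about z gives the same grasp; the last joint's range is limited). The gripper opens to 88 mm and grips with 3 to 60 N. Pads are 19 mm wide; open, the fingers measure 130 mm over their backs; the gripper's body (78 mm by 193 mm) begins 47 mm behind the grasp point.
Start: joints at [1.486, 0.359, 0.012, 0, -1.224, -0.288], TCP at [245.859, 628.609, 226.561] pointing down, gripper open.
Joint ranges: [-3.07, 3.07], [-1.43, 2.12], [-1.02, 1.25], [-3.03, 1.67], [-3.05, -0], [-3.03, 3.03]. Speed limits (rad/s): [2.39, 2.39, 3.01, 3.14, 3.14, 3.14].

### API

Orientations are given as a unit quaternion [x, y, z, w].
In Python, from plant import bot gives the robot as it stands. Calls block until the motion is done:
- bot.move_ptp(position, orientation): joint-space move of the TCP to a pose.
- bot.line_to(position, velocity=150, ori=None): straight line of the TCP; ori=None keeps the orientation; velocity is the mean speed in mm/s.
- bot.move_joints(angles): joint-space move.
- bot.move_gripper(opening, force=None): finger opening in mm; force is the grip in N (None keeps the last); returns when the fingers have stopped.
- bot.pause(seconds).
- bot.solve_ik(position, orientation): joint angles nearest the present ones, or None.
- bot.read_state(): the state.
- bot.camera(name): name is "scene" or "top" or "wrist"; returns the picture (480x640x3 uint8, red, green, blue); there is no depth.
- bot.get_calibration(name): a dict with "fx", "fy", "cx", "cy" (pixels), "distortion" ([k1, k2, p1, p2, k3] as OpenCV has them; the pictures are not rectified), "view" (4x4, takes a point from world to camera coordinates); the wrist camera has in their place "T_tool_cam" (4x4, takes a point from camera to tool coordinates, whose origin is the TCP and whose axes are the flange's). Camera axes: x right, y up, looking along -z (the intrinsics and any distortion apply to the point x, -y, -z); pixel columns grow to the right and rows downward; lengths in mm; the calibration is good to about 2 mm. A picture is of the moment at which its call begins: read the wrist's pose just before it. get_calibration takes no time and is no camera call.
A pose or a line that the arm cannot do raises bot.Unreachable and nothing moves.
- bot.close_job(): hands the job in; it is judged then, once.
The state is a dict: "t": time; "joint_pos": joint angles; "qvel": joint speeds; "tau": joint torques, N m; "tcp_pos": TCP position; "eef_rot": TCP orientation; "contact_force": force on the tool from outside, world axes, zero at the start; "moment": the same for the moment, N m; "width": finger opening in mm; "finger_force": force on a finger pad.
Only numpy, scipy, OpenCV 4.12 (cv2) and the standard library are available. Lean on these libraries where they do the work, as an engineer would, in place of code of your own. Each camera call takes 0.05 s, during which the arm holds its last target. There are 200 camera calls.

## Working session

There is one attempt and no reset: what is moved stays moved. The work goes in short steps, each a Python script; the robot and the scene stay as the last script left them, time stands still between calls to the robot, and variables do not carry over. Pictures are saved under pics/ and viewed, at most 10 in all, crops included, and the job is handed in when it is done.

```bash
ls; mkdir -p pics; python3 - <<'E'
from plant import bot
import cv2
for n in("scene","top"):
    cv2.imwrite(f"pics/{n}0.png",bot.camera(n)[:,:,::-1]); print(n,bot.get_calibration(n))
print(bot.get_calibration("wrist")); print(bot.read_state())
E
```

```text
pics
scene {'fx': 487.65215189725217, 'fy': 487.65215189725217, 'cx': 319.71386795341317, 'cy': 236.07654942495816, 'distortion': array([-0.01524973,  0.        ,  0.        ,  0.        ,  0.        ]), 'view': array([[ 8.41654655e-01, -5.39927289e-01, -9.79616754e-03,
        -5.83649160e+02],
       [ 4.17567824e-01,  6.39199987e-01,  6.45802206e-01,
        -8.99769626e+01],
       [-3.42424524e-01, -5.47632997e-01,  7.63441907e-01,
        -1.16751476e+03],
       [ 0.00000000e+00,  0.00000000e+00,  0.00000000e+00,
         1.00000000e+00]])}
top {'fx': 603.2654738196779, 'fy': 603.2654738196779, 'cx': 321.37629147978413, 'cy': 239.41116645555184, 'distortion': array([-0.17106168,  0.        ,  0.        ,  0.        ,  0.        ]), 'view': array([[ 4.75979268e-03, -9.99972921e-01,  5.61267682e-03,
        -2.47659044e+02],
       [ 9.85661374e-01,  5.63822521e-03,  1.68641234e-01,
        -5.14075362e+02],
       [-1.68668312e-01,  4.72950144e-03,  9.85661520e-01,
        -1.39340173e+03],
       [ 0.00000000e+00,  0.00000000e+00,  0.00000000e+00,
         1.00000000e+00]])}
{
[... 532 characters left out ...]
0e+00]])}
{'t': 0.1, 'joint_pos': array([ 1.48611134e+00,  3.59310198e-01,  1.11703396e-02, -3.09944954e-04,
       -1.22412464e+00, -2.88113689e-01]), 'qvel': array([-0.00059536, -0.00034369,  0.00154614,  0.00215085,  0.00049291,
       -0.00069197]), 'tau': array([-1.03236660e-03, -5.84159803e+01,  2.93754083e+01,  7.01537222e+00,
        1.01853185e-02, -4.42536964e-05]), 'tcp_pos': array([245.70763927, 628.22100649, 225.7280559 ]), 'eef_rot': array([ 9.82667830e-01, -1.85373611e-01, -7.04230014e-05,  7.45085316e-04]), 'contact_force': array([-0.3436592 , -0.25045109,  0.45586436]), 'moment': array([-0.00253335,  0.00271607, -0.01755494]), 'finger_force': 0.0, 'width': 87.54057448541825}
```

View pics/top0.png

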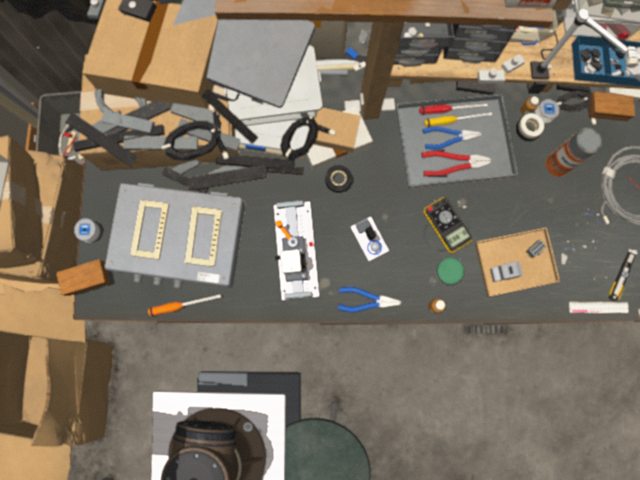

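View pics/scene0.png

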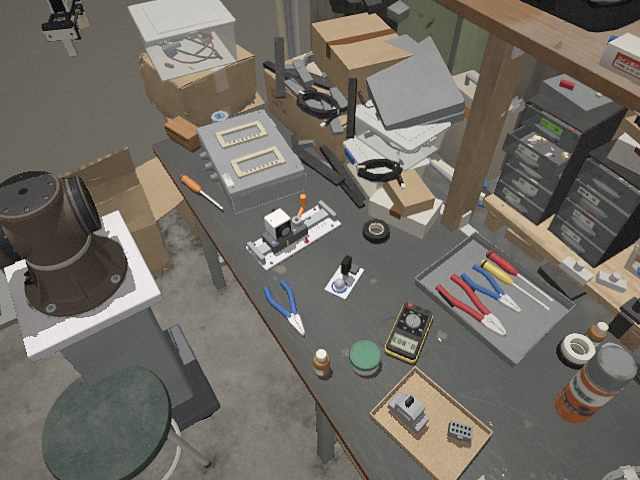

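```bash
cat > h.py <<'E'
import numpy as np, cv2
from plant import bot
from scipy.spatial.transform import Rotation as R
def cast(n,uv,z,pose=None):
    """pixels -> world points on plane z"""
    c=bot.get_calibration(n); K=np.array([[c['fx'],0,c['cx']],[0,c['fy'],c['cy']],[0,0,1]])
    p=cv2.undistortPoints(np.array(uv,float).reshape(-1,1,2),K,c['distortion'])[:,0]
    d=np.c_[p[:,0],-p[:,1],-np.ones(len(p))]
    if n=="wrist":
        T=np.eye(4);T[:3,:3]=R.from_quat(pose['eef_rot']).as_matrix();T[:3,3]=pose['tcp_pos'];M=T@c['T_tool_cam']
    else: M=np.linalg.inv(c['view'])
    D=d@M[:3,:3].T;o=M[:3,3]
    return o+D*((z-o[2])/D[:,2])[:,None]
def blobs(img,lo,hi,roi=None,amin=8):
    """HSV mask -> [(area,cx,cy)] largest first"""
    m=cv2.inRange(cv2.cvtColor(img,cv2.COLOR_RGB2HSV),np.array(lo),np.array(hi))
    if roi is not None:
        k=np.zeros_like(m);a,b,c,d=roi;k[b:d,a:c]=1;m=m*k
    n,_,s,ce=cv2.connectedComponentsWithStats(m)
    return sorted([(int(s[i,4]),*ce[i].round(2)) for i in range(1,n) if s[i,4]>=amin],reverse=True)
def down(yaw):
    """tool pointing down, tool y axis (closing line) at angle yaw from world x"""
    y=np.array([np.cos(yaw),np.sin(yaw),0]);z=np.array([0,0,-1.]);x=np.cross(y,z)
    return R.from_matrix(np.c_[x,y,z]).as_quat()
E
python3 - <<'E'
import cv2,numpy as np
a=cv2.imread("pics/top0.png")[190:310,260:400]; b=cv2.imread("pics/scene0.png")[180:310,235:375]
o=np.vstack([cv2.resize(a,None,fx=4,fy=4,interpolation=cv2.INTER_CUBIC)])
p=cv2.resize(b,None,fx=4,fy=4,interpolation=cv2.INTER_CUBIC)
cv2.imwrite("pics/cr.png",cv2.resize(np.vstack([o[:,:],p]),None,fx=.6,fy=.6)) 
h=np.hstack([cv2.resize(a,(400,343),interpolation=cv2.INTER_CUBIC),cv2.resize(b,(400,343),interpolation=cv2.INTER_CUBIC)])
cv2.imwrite("pics/cr.png",h)
E
python3 - <<'E'
from h import *
import cv2
im=cv2.imread("pics/top0.png")[:,:,::-1]
print("or",blobs(im,(5,150,120),(16,255,255),(265,195,320,305),3))
print("red",blobs(im,(0,150,100),(4,255,255),(265,195,320,305),1),blobs(im,(174,120,90),(180,255,255),(265,195,320,305),1))
print("yel",blobs(im,(20,120,100),(35,255,255),(265,195,320,305),1))
m=cv2.inRange(im,(185,185,185),(255,255,255))
for roi in((265,195,325,310),(345,205,395,270)):
    k=np.zeros_like(m);a,b,c,d=roi;k[b:d,a:c]=m[b:d,a:c]
    pts=cv2.findNonZero(k); r=cv2.minAreaRect(pts);bx=cv2.boxPoints(r); print(bx.tolist()); print(cast("top",bx,6)[:,:2].round(1).tolist())
print("blk",blobs(im,(0,0,0),(180,255,45),(345,205,395,270),3)); print("blue",blobs(im,(100,90,60),(130,255,255),(345,205,395,270),3))
E
```

```text
or [(29, np.float64(283.31), np.float64(229.07)), (3, np.float64(287.33), np.float64(237.67)), (3, np.float64(276.0), np.float64(223.0))]
red [(6, np.float64(310.5), np.float64(244.0))] []
yel [(6, np.float64(278.17), np.float64(223.17))]
[[272.73773193359375, 204.11477661132812], [309.88525390625, 200.73773193359375], [318.53277587890625, 295.8606872558594], [281.38525390625, 299.23773193359375]]
[[609.9, -124.3], [618.9, -216.2], [383.7, -238.9], [375.0, -149.4]]
[[350.0657653808594, 226.498291015625], [370.3079528808594, 215.70245361328125], [388.6609191894531, 250.11422729492188], [368.4187316894531, 260.9100646972656]]
[[554.5, -315.5], [582.0, -365.7], [496.3, -409.9], [469.4, -360.0]]
blk [(54, np.float64(369.87), np.float64(233.2))]
blue [(36, np.float64(377.11), np.float64(244.47))]
```

View pics/cr.png

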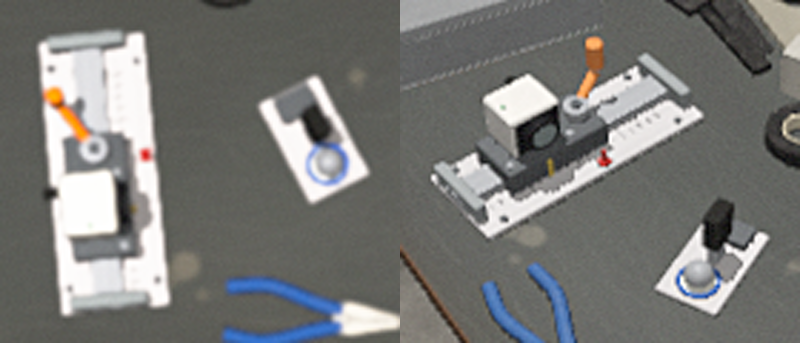

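```bash
python3 - <<'E'
from h import *
k=cast("top",[[278.2,224]],86)[0];p=cast("top",[[292.9,242.5]],62)[0];m=cast("top",[[310.5,244]],24)[0]
y=cast("top",[[305.9,262.8]],24)[0]
print(k,p,m,y, np.hypot(*(k-p)[:2]),np.arctan2(*(k-p)[1::-1]))
d=down(0.1+np.pi)
bot.move_ptp([m[0]-15,m[1]+5,160],d)
s=bot.read_state(); im=bot.camera("wrist"); print(s['t'],s['tcp_pos'],s['joint_pos'],s['contact_force'])
cv2.imwrite("pics/w1.png",im[:,:,::-1]); np.save("w1.npy",[*s['tcp_pos'],*s['eef_rot']])
E
```

```text
[ 544.0133981  -144.21524354   86.        ] [ 504.59359534 -177.94220148   62.        ] [ 507.45934523 -218.85614751   24.        ] [ 461.63752386 -208.15640795   24.        ] 51.87897976650894 0.7077270238257242
3.1833 [ 492.87134788 -213.34444804  160.05135855] [-4.33291294e-02  1.87747909e-01 -3.86253908e-01 -1.51007554e-05
 -9.96626011e-01  1.44333273e-01] [-0.09475605 -0.00880111 -0.60539238]
```

View pics/w1.png

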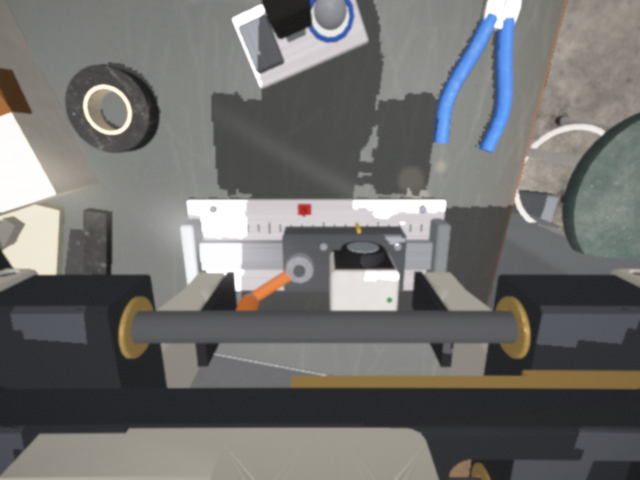

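```bash
python3 - <<'E'
from h import *
a=np.load("w1.npy");s=dict(tcp_pos=a[:3],eef_rot=a[3:]);im=cv2.imread("pics/w1.png")[:,:,::-1].copy()
C=lambda uv,z:cast("wrist",uv,z,s)
r=blobs(im,(0,150,80),(6,255,255),(290,195,320,225));r2=blobs(im,(174,120,80),(180,255,255),(290,195,320,225))
y=blobs(im,(18,120,80),(35,255,255),(340,215,375,245),2);print(r,r2,y)
# plate front edge: first bright row per column
cols=np.arange(195,440,4);g=im.min(2).astype(int)
e=[(c,185+np.argmax(g[185:215,c]>140)) for c in cols]
e=C(e,6);v=cv2.fitLine(e[:,:2].astype(np.float32),cv2.DIST_HUBER,0,.01,.01).ravel();th=np.arctan(v[1]/v[0]);print("yaw",th)
u=np.array([np.cos(th),np.sin(th)])
M=C([r[0][1:]],24)[0,:2]
Y=C([y[0][1:]],24)[0,:2];print("mark",M,"index",Y,"along",(M-Y)@u,"lat",(Y-M)@[-u[1],u[0]])
n=np.array([-u[1],u[0]])
m=cv2.inRange(cv2.cvtColor(im,cv2.COLOR_RGB2HSV),(0,0,0),(180,90,255))
P=C([[299,266]],62)[0,:2];print("pivot from pix",P,"from index",Y+50*u+30.5*n)
g=C([[362,250]],66)[0,:2];print("lens rel index",(g-Y)@u,(g-Y)@n)
pv=Y+50*u+30.5*n;print("knob pred",pv+50*np.array([np.cos(th+.6),np.sin(th+.6)]))
np.save("geo.npy",[th,*M,*Y])
# ball, tray
E
```

```text
[(98, np.float64(304.04), np.float64(209.14))] [] [(35, np.float64(357.89), np.float64(228.94))]
yaw 0.101827905
mark [ 510.81511404 -221.2456393 ] index [ 462.36359763 -208.36202771] along 46.89089237572939 lat 17.742068919237333
pivot from pix [ 509.45382086 -183.93723725] from index [ 509.00421214 -172.93741614]
lens rel index 0.5875543805399691 4.755780027692689
knob pred [ 547.18737864 -140.65668112]
```

```bash
cat >> h.py <<'E'
th=0.1018;u=np.array([np.cos(th),np.sin(th)]);n=np.array([-u[1],u[0]])
def st():
    s=bot.read_state();print(round(s['t'],2),s['tcp_pos'].round(1),'F',s['contact_force'].round(1),'w',round(s['width'],1),'ff',round(float(s['finger_force']),1));return s
def kn(pv,a): return pv+50*(np.cos(a)*u+np.sin(a)*n)
E
python3 - <<'E'
from h import *
q=down(th+np.pi/2);pv=np.array([507.5,-178.5])
k=kn(pv,.6)
bot.move_ptp([*k,150],q);bot.move_gripper(50,10)
bot.line_to([*k,64],120);st()
bot.move_gripper(20,8);s=st()
for a in np.linspace(.45,-.6,8): bot.line_to([*kn(pv,a),64],80)
st()
e=kn(pv,-.6)-3*n;bot.line_to([*e,64],40);st()
bot.move_gripper(10,25);s=st()
im=bot.camera("wrist");cv2.imwrite("pics/w2.png",im[:,:,::-1]);np.save("w2.npy",[*s['tcp_pos'],*s['eef_rot']])
cv2.imwrite("pics/top2.png",bot.camera("top")[:,:,::-1])
E
```

```text
6.42 [ 546.2 -146.3   64.5] F [ 1.3  0.5 -0.8] w 49.9 ff 0.0
7.15 [ 545.7 -146.2   64. ] F [ 0.4  0.6 -0.3] w 20.1 ff 0.0
9.15 [ 551.4 -202.6   64.1] F [ 0.1  0.  -0.1] w 20.1 ff 0.0
9.4 [ 551.5 -203.8   63.8] F [-1.1 10.   3.4] w 20.4 ff 5.2
9.68 [ 551.3 -202.2   63.6] F [-1.8 19.2  5.7] w 15.5 ff 25.0
```

View pics/w2.png

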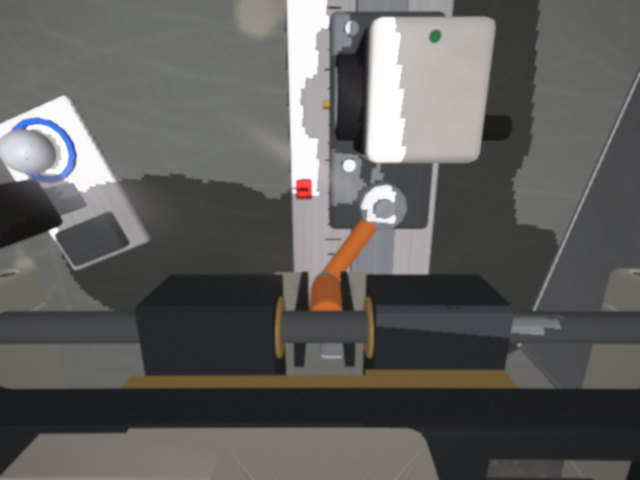

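```bash
cat >> h.py <<'E'
def meas(im,s):
    """distance along the rail from index to mark"""
    y=blobs(im,(18,120,80),(35,255,255),(310,60,345,290),2)[:2];r=blobs(im,(0,150,80),(4,255,255),(285,130,315,270),20)[:1]
    Y=cast("wrist",[y[0][1:]],26,s)[0,:2];M=cast("wrist",[r[0][1:]],24,s)[0,:2]
    print(y,r,'Y',Y.round(1),'M',M.round(1),'along',((M-Y)@u).round(2),'lat',((Y-M)@n).round(2));return (M-Y)@u
E
python3 - <<'E'
from h import *
a=np.load("w2.npy");s=dict(tcp_pos=a[:3],eef_rot=a[3:]);im=cv2.imread("pics/w2.png")[:,:,::-1].copy()
d=meas(im,s)
p=s['tcp_pos'][:2]
bot.line_to([*(p+(d-4)*u),64],50);bot.pause(.2);s=st()
im=bot.camera("wrist");d=meas(im,s);cv2.imwrite("pics/w3.png",im[:,:,::-1])
E
```

```text
[(40, np.float64(326.5), np.float64(104.15))] [(242, np.float64(303.59), np.float64(188.69))] Y [ 462.5 -209.4] M [ 508.7 -217.6] along 45.09 lat 12.91
10.95 [ 591.1 -197.1   63.8] F [-3.6  5.3  3.4] w 15.2 ff 25.0Traceback (most recent call last):
  File "<stdin>", line 6, in <module>
  File "h.py", line 32, in meas
    Y=cast("wrist",[y[0][1:]],26,s)[0,:2];M=cast("wrist",[r[0][1:]],24,s)[0,:2]
                                                          ~^^^
IndexError: list index out of range
```

```bash
sed -i 's/285,130,315,270/270,40,322,270/' h.py; python3 - <<'E'
from h import *
for i in range(3):
    s=st();im=bot.camera("wrist");d=meas(im,s)
    if i==0: cv2.imwrite("pics/w4.png",im[:,:,::-1])
    if abs(d)<.4 or i==2:break
    p=s['tcp_pos'][:2] if i==0 else tgt
    tgt=p+(d+(.6 if i==0 and d>0 else 0))*u;bot.line_to([*tgt,64],20);bot.pause(.2)
cv2.imwrite("pics/w5.png",cv2.resize(im[50:200,220:420],None,fx=4,fy=4,interpolation=cv2.INTER_CUBIC)[:,:,::-1])
E
```

```text
11.0 [ 591.  -197.1   63.8] F [-2.8  5.7  3.2] w 15.6 ff 25.0
[(40, np.float64(324.5), np.float64(103.85))] [(288, np.float64(300.94), np.float64(119.76))] Y [ 502.2 -205.4] M [ 511.3 -217.3] along 7.93 lat 12.7
11.78 [ 598.5 -195.9   63.8] F [-4.2  2.2  3.1] w 15.5 ff 25.0
[(47, np.float64(323.96), np.float64(103.02))] [(309, np.float64(300.01), np.float64(105.96))] Y [ 509.2 -204.6] M [ 511.9 -217.2] along 1.34 lat 12.78
12.28 [ 599.8 -195.8   63.8] F [-5.1  3.5  3.6] w 15.3 ff 25.0
[(48, np.float64(323.96), np.float64(103.1))] [(299, np.float64(299.98), np.float64(103.42))] Y [ 510.6 -204.5] M [ 511.9 -217.2] along 0.03 lat 12.77
```

View pics/w5.png

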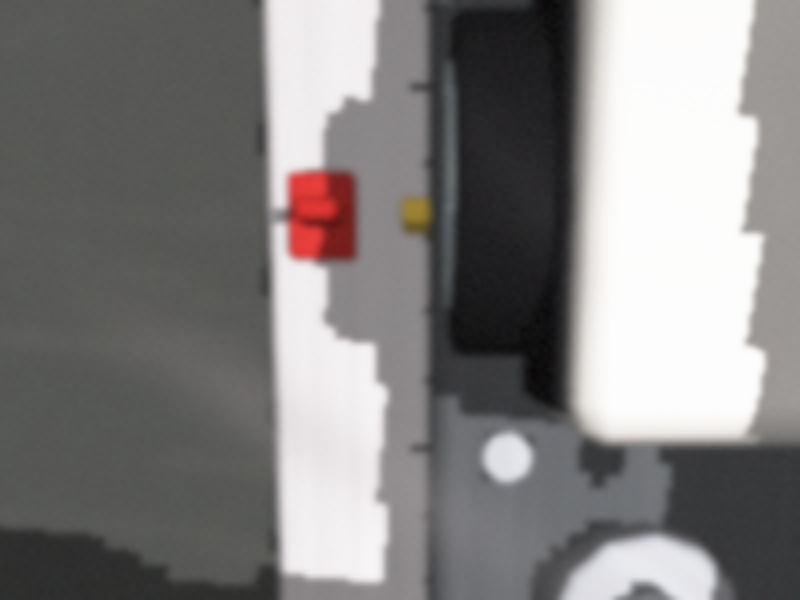

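```bash
python3 - <<'E'
from h import *
pv=np.array([507.5,-178.5])+48.3*u
bot.move_gripper(21);st()
for a in np.linspace(-.5,.6,9): bot.line_to([*kn(pv,a),64],90)
st()
for o in (1,2,3,4,5):
    bot.line_to([*(kn(pv,.6)+o*n),64],30); s=st()
    if s['contact_force'][1]<-6:break
bot.line_to([*(kn(pv,.6)+0.5*n),64],30)
bot.move_gripper(40);bot.line_to([*kn(pv,.6),150],150);s=st()
im=bot.camera("wrist");cv2.imwrite("pics/w6.png",im[:,:,::-1])
meas(im,s)
q=down(th+np.pi);p=pv-50*u-30*n
bot.move_ptp([*p,160],q);s=st();im=bot.camera("wrist");cv2.imwrite("pics/w7.png",im[:,:,::-1]);np.save("w7.npy",[*s['tcp_pos'],*s['eef_rot']])
E
```

```text
12.72 [ 601.2 -196.1   64. ] F [ 0.2 -0.4 -0.4] w 21.0 ff 0.0
14.97 [ 593.6 -141.1   64.1] F [ 0.5 -0.1  0.3] w 21.2 ff 0.0
15.22 [ 593.7 -140.4   64. ] F [ 0.4 -0.3  0.5] w 21.2 ff 0.1
15.47 [ 593.5 -139.4   64. ] F [ 0.7 -1.4  1.3] w 20.8 ff 0.6
15.72 [ 593.4 -138.3   64. ] F [ 0.3 -1.1  0.3] w 21.3 ff 0.7
15.97 [ 593.3 -137.2   64. ] F [ 0.5 -1.1 -0.2] w 21.0 ff 0.6
16.23 [ 593.2 -136.6   64. ] F [ 0.6 -4.7  0.2] w 20.9 ff 2.1
17.83 [ 593.1 -141.2  149.2] F [ 0.3  1.2 -1.3] w 40.0 ff 0.0Traceback (most recent call last):
  File "<stdin>", line 12, in <module>
  File "h.py", line 32, in meas
    Y=cast("wrist",[y[0][1:]],26,s)[0,:2];M=cast("wrist",[r[0][1:]],24,s)[0,:2]
                    ~^^^
IndexError: list index out of range
```

```bash
python3 - <<'E'
from h import *
pv=np.array([507.5,-178.5])+48.3*u
q=down(th+np.pi);p=pv-50*u-45*n
bot.move_ptp([*p,160],q);bot.pause(.1);s=st();im=bot.camera("wrist");cv2.imwrite("pics/w7.png",im[:,:,::-1]);np.save("w7.npy",[*s['tcp_pos'],*s['eef_rot']])
E
```

```text
19.5 [ 510.5 -223.3  159.8] F [-0.1 -0.7  0.7] w 39.5 ff 0.0
```

View pics/w7.png

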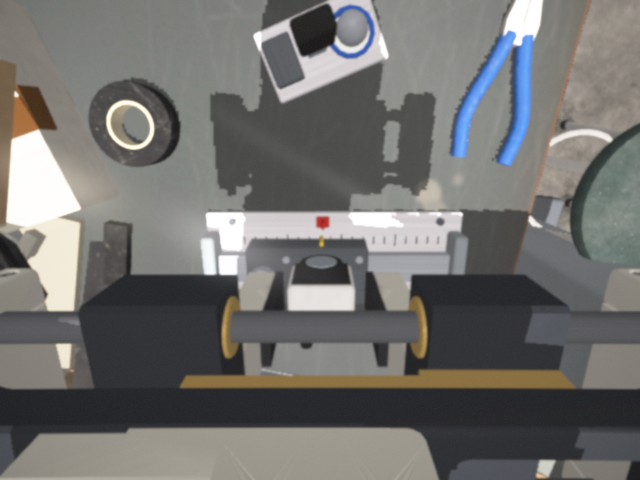

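```bash
python3 - <<'E'
from h import *
a=np.load("w7.npy");s=dict(tcp_pos=a[:3],eef_rot=a[3:]);im=cv2.imread("pics/w7.png")[:,:,::-1].copy()
y=blobs(im,(18,120,80),(35,255,255),(305,228,335,252),2);r=blobs(im,(0,150,80),(6,255,255),(305,205,340,235))
Y=cast("wrist",[y[0][1:]],26,s)[0,:2];M=cast("wrist",[r[0][1:]],20,s)[0,:2];print('along',(M-Y)@u,'lat',(Y-M)@n,Y,M)
# look above tray, handle est
t=-2.66;h=np.array([530,-360.5]);tx=np.array([np.cos(t),np.sin(t)])
q=down(t+np.pi/2); q2=down(t-np.pi/2)
for k in(q,q2):
    j=bot.solve_ik([*h,140],k);print(None if j is None else j.round(2))
# tool x = toward? pick the one with camera over +tray-x (ball side)
for k in(q,q2): print(R.from_quat(k).as_matrix()[:2,0]@tx)
E
```

```text
along -1.0776612296723524 lat 16.722589169471807 [ 510.70594853 -203.77196143] [ 511.33328728 -220.51749183]
[-0.29  0.37 -0.18  0.   -1.02  2.35]
[-0.29  0.37 -0.18  0.   -1.02 -0.8 ]
-1.0
1.0
```

```bash
python3 - <<'E'
from h import *
a=np.load("w7.npy");s=dict(tcp_pos=a[:3],eef_rot=a[3:]);im=cv2.imread("pics/w7.png")[:,:,::-1].copy()
g=im.min(2).astype(int)
e=[(c,198+np.argmax(g[198:225,c]>140)) for c in range(215,455,3)]
E=cast("wrist",e,6,s);v=cv2.fitLine(E[:,:2].astype(np.float32),cv2.DIST_HUBER,0,.01,.01).ravel();print("yaw",np.arctan(v[1]/v[0]))
hsv=cv2.cvtColor(im,cv2.COLOR_RGB2HSV)
print(blobs(im,(18,100,60),(35,255,255),(305,228,335,252),2),blobs(im,(0,150,80),(6,255,255),(305,205,340,235)))
print(im[238:248,316:328].tolist()[2:9:2])
for y in range(215,230,3): 
    xs=[x for x in range(310,335) if im[y,x,0]>120 and im[y,x,1]<80]; print(y,xs[:1],xs[-1:])
# lever from top and scene cams
for nme in("top","scene"):
    t=bot.camera(nme);cv2.imwrite(f"pics/{nme}8.png",t[:,:,::-1])
    print(nme,blobs(t,(5,150,120),(16,255,255),(265,180,340,305) ,2))
E
```

```text
yaw 0.18479623
[(41, np.float64(321.07), np.float64(241.8))] [(87, np.float64(322.47), np.float64(221.89))]
[[[81, 81, 84], [82, 82, 84], [91, 87, 81], [116, 104, 73], [147, 127, 66], [166, 140, 61], [164, 139, 65], [137, 119, 72], [103, 95, 81], [86, 83, 84], [82, 82, 85], [81, 83, 84]], [[71, 70, 73], [74, 73, 73], [93, 87, 73], [136, 118, 71], [176, 150, 71], [194, 163, 69], [185, 156, 70], [149, 127, 69], [103, 93, 72], [75, 74, 73], [70, 70, 73], [69, 70, 72]], [[71, 71, 74], [74, 74, 73], [100, 93, 74], [149, 128, 73], [192, 162, 73], [213, 179, 75], [200, 168, 74], [158, 135, 72], [107, 97, 74], [78, 76, 76], [72, 74, 76], [72, 74, 76]], [[75, 77, 79], [75, 76, 77], [89, 86, 78], [117, 106, 78], [143, 126, 76], [155, 135, 78], [146, 128, 77], [120, 108, 77], [89, 85, 76], [76, 76, 78], [74, 76, 78], [75, 75, 80]]]
215 [] []
218 [318] [327]
221 [318] [327]
224 [318] [327]
227 [322] [323]
top []
scene [(30, np.float64(315.13), np.float64(202.97)), (3, np.float64(319.67), np.float64(195.67))]
```

```bash
cat >> h.py <<'E'
def proj(nm,X,s=None):
    c=bot.get_calibration(nm);V=c.get('view')
    if V is None:
        T=np.eye(4);T[:3,:3]=R.from_quat(s['eef_rot']).as_matrix();T[:3,3]=s['tcp_pos'];V=np.linalg.inv(T@c['T_tool_cam'])
    P=np.atleast_2d(X)@V[:3,:3].T+V[:3,3];K=np.array([[c['fx'],0,c['cx']],[0,c['fy'],c['cy']],[0,0,1]])
    return cv2.projectPoints(P*[1,-1,-1],np.zeros(3),np.zeros(3),K,c['distortion'])[0][:,0]
E
python3 - <<'E'
from h import *
pv=np.array([508,-179])+48*u
for a in(.6,.35,.1,-.2): print(a,proj("scene",[[*kn(pv,a),70]]).round(1))
t=-2.66;h=np.array([530,-360.5])
bot.move_ptp([*h,150],down(t-np.pi/2));bot.pause(.1);s=st();im=bot.camera("wrist");cv2.imwrite("pics/w9.png",im[:,:,::-1]);np.save("w9.npy",[*s['tcp_pos'],*s['eef_rot']])
im=bot.camera("top");cv2.imwrite("pics/top9.png",im[:,:,::-1]);im2=bot.camera("scene");cv2.imwrite("pics/scene9.png",im2[:,:,::-1])
print(blobs(im,(5,150,120),(22,255,255),(265,180,330,305) ,2));print(blobs(im2,(5,150,120),(16,255,255),(265,160,345,260) ,2))
print([proj("top",[[*kn(pv,a),80]]).round(1) for a in(.6,.35,.1)])
E
```

```text
0.6 [[316.6 191.8]]
0.35 [[321.1 193.2]]
0.1 [[325.  195.3]]
-0.2 [[328.5 198.8]]
20.67 [ 530.2 -359.8  150.3] F [ 0.5 -1.  -0.5] w 40.0 ff 0.0
[(16, np.float64(283.5), np.float64(213.0))]
[(15, np.float64(314.13), np.float64(205.2)), (2, np.float64(319.5), np.float64(195.5))]
[array([[277.7, 203.6]]), array([[282.2, 200.9]]), array([[287.3, 199.2]])]
```

View pics/w9.png

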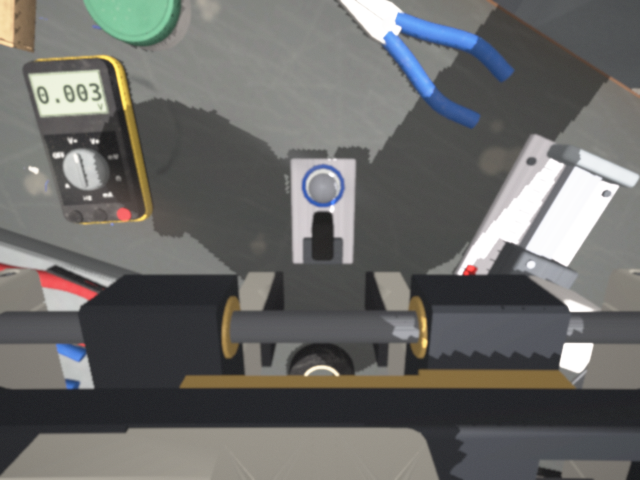

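```bash
python3 - <<'E'
from h import *
a=np.load("w9.npy");s=dict(tcp_pos=a[:3],eef_rot=a[3:])
c=cast("wrist",[[291,158],[355,158],[352,264],[293,263]],6,s)[:,:2];print(c.round(1),c.mean(0))
ax=(c[0]+c[1]-c[2]-c[3])/2;print(np.hypot(*ax),np.arctan2(ax[1],ax[0]),np.hypot(*(c[0]-c[1])))
b=cast("wrist",[[323,187]],6,s)[0,:2];print("pocket",b)
t=np.arctan2(ax[1],ax[0]);tx=np.array([np.cos(t),np.sin(t)]);print("handle",c.mean(0)-5*tx,b-30*tx)
A=cv2.imread("pics/top9.png")[180:280,250:350];B=cv2.imread("pics/scene9.png")[170:270,240:340]
cv2.imwrite("pics/cr2.png",cv2.resize(np.hstack([A,B]),(800,400),interpolation=cv2.INTER_CUBIC))
E
```

```text
[[ 496.4 -408.7]
 [ 471.1 -360.6]
 [ 556.7 -315.9]
 [ 581.3 -364.8]] [ 526.37670395 -362.50031087]
96.05490079321625 -2.6625831067936905 54.37542368884687
pocket [ 505.65337503 -373.13216422]
handle [ 530.81396324 -360.19580876] [ 532.27693078 -359.30515155]
```

View pics/cr2.png

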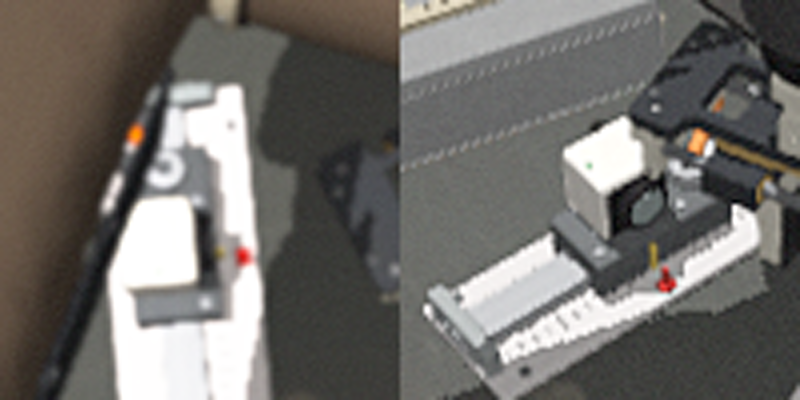

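```bash
python3 - <<'E'
from h import *
a=np.load("w7.npy");s7=dict(tcp_pos=a[:3],eef_rot=a[3:])
sA=dict(tcp_pos=[599.8,-195.8,63.8],eef_rot=down(th+np.pi/2))
M=np.array([511.6,-218.5]);
for nm,uv,z,s in(("A glass",[332.5,95.3],66,sA),("A barrel",[345,95.3],84,sA),("w7 glass",[321,262],66,s7),("A idx",[323.96,103.1],26,sA),("w7idx",[321.07,241.8],27,s7)):
    g=cast("wrist",[uv],z,s)[0,:2];print(nm,g.round(1),'rel mark',((g-M)@u).round(1),((g-M)@n).round(1))
im=cv2.imread("pics/w7.png")[245:280,300:345];cv2.imwrite("/tmp/x.png",im)
g=im.max(2);print('\n'.join(' '.join(f'{v:3d}' for v in r[::2]) for r in g[::2]))
q=down(-2.6626-np.pi/2);h=[531,-360]
bot.move_gripper(50,40);bot.line_to([*h,36.5],100,q);st()
bot.move_gripper(8,40);st()
bot.line_to([*h,60],40);bot.pause(.1);s=st()
im=bot.camera("wrist");cv2.imwrite("pics/w10.png",im[:,:,::-1])
E
```

```text
A glass [ 510.1 -201. ] rel mark 0.3 17.6
A barrel [ 511.2 -196.6] rel mark 1.8 21.8
w7 glass [ 510.  -201.1] rel mark 0.2 17.5
A idx [ 510.8 -204.4] rel mark 0.7 14.1
w7idx [ 510.6 -204.7] rel mark 0.4 13.8
 78  78  79  76  78  76  75  77  77  97 179 185 103  75  78  78  75  77  76  77  77  77  76
 86  84  84  83  85  85  84  83  83  86 106 104  83  82  84  82  83  83  84  84  84  83  84
 96  95  96  94  94  94  94  94  94  94  94  94  93  95  93  94  93  93  93  93  95  94  93
 99  99  97  97  97  97  96  96  95  96  96  97  96  96  97  95  96  97  95  96  95  97  96
100 100 101  98  98  98  97  97  96  93  95  93  95  95  96  97  96  97  96  97  96  97  97
100  98  98  96  92  86  82  83  84  86  85  87  86  84  81  81  85  89  93  96  96  96  97
101  95  85  77  75  90 103 110 115 117 116 116 115 115 108 100  87  67  67  85  94  99  99
 97  74  59  79 111 117 121 120 120 119 120 119 120 121 120 118 116 105  69  49  71  95  97
 79  56  60 102 121 121 121 120 121 120 121 121 122 120 119 120 120 119  90  43  46  76  96
 60  54  58  99 124 123 121 122 120 121 121 120 121 120 121 121 
[... 251 characters left out ...]
  66  65  61  53  50  47  46  44  44  42  43  35  38
 56  57  55  56  56  54  53  54  53  52  52  50  50  50  49  48  48  48  45  41  44  38  40
 57  56  55  55  55  55  54  55  52  53  51  51  52  50  50  48  45  45  44  45  43  43  41
 55  56  56  55  56  55  53  53  53  52  52  51  53  50  50  50  49  47  46  47  45  42  41
 55  56  55  54  57  57  56  55  53  53  52  52  50  51  52  51  46  47  46  46  42  43  42
 54  54  53  55  53  55  53  54  56  53  51  52  49  49  50  50  47  47  47  45  45  42  41
22.57 [ 531.5 -360.2   37.3] F [ 0.1 -0.  -0.1] w 50.3 ff 0.0
23.22 [ 531.1 -360.1   36.6] F [-0.2 -0.9  1.2] w 15.6 ff 40.0
24.06 [ 530.8 -359.9   59.7] F [-0.8 -0.7 -2.3] w 15.8 ff 40.0
```

```bash
python3 - <<'E'
from h import *
f=np.array([515.1,-250.8]);q=down(th+np.pi-np.pi/2)
tx=-u
s=bot.read_state()
bot.line_to([*s['tcp_pos'][:2],90],60)
tg=f-30*tx
bot.line_to([*(tg-25*n),90],70,q)
bot.line_to([*tg,85],50);bot.pause(.6);s=st()
im=bot.camera("wrist");cv2.imwrite("pics/w11.png",im[:,:,::-1]);np.save("w11.npy",[*s['tcp_pos'],*s['eef_rot']])
print(R.from_quat(s['eef_rot']).as_matrix().round(3).tolist())
print("blue",blobs(im,(100,90,60),(130,255,255),(230,100,420,280),10))
z=s['tcp_pos'][2]-18
print("pred pocket",proj("wrist",[[*(s['tcp_pos'][:2]+30*tx),z]],s),"lens",proj("wrist",[[*(f+50*n),66]],s))
E
```

```text
27.43 [ 544.9 -247.8   85. ] F [-0.5 -0.9 -2.3] w 15.7 ff 40.0
[[-0.995, -0.102, -0.0], [-0.102, 0.995, 0.0], [0.0, 0.0, -1.0]]
blue [(882, np.float64(322.35), np.float64(218.09))]
pred pocket [[323.20876801 222.08552406]] lens [[418.74904825 221.67629026]]
```

View pics/w11.png

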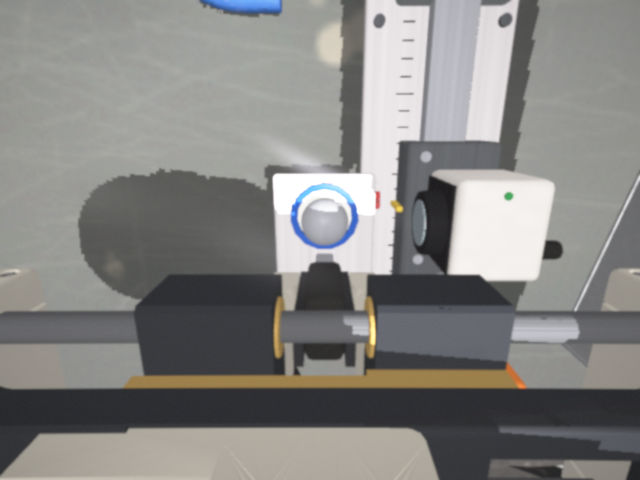

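```bash
python3 - <<'E'
from h import *
a=np.load("w11.npy");s=dict(tcp_pos=a[:3],eef_rot=a[3:]);im=cv2.imread("pics/w11.png")
f=np.array([515.1,-250.8]);zt=a[2]
g=cv2.GaussianBlur(cv2.cvtColor(im,cv2.COLOR_BGR2GRAY),(3,3),0)
c=cv2.HoughCircles(g[185:255,285:365],cv2.HOUGH_GRADIENT,1.5,30,param1=80,param2=12,minRadius=18,maxRadius=28);print(c)
for nm,uv,z in(("ring",[322.35,218.1],zt-36.5+8),("ball",[325,222],zt-18),("lens",[419,222.5],66)):
    w=cast("wrist",[uv],z,s)[0,:2];print(nm,w.round(1),'rel focus',((w-f)@u).round(1),((w-f)@n).round(1))
E
```

```text
[[[39.75 35.25 23.85]]]
ring [ 515.6 -251.3] rel focus 0.5 -0.5
ball [ 514.9 -249.9] rel focus -0.1 0.9
lens [ 510.4 -200.8] rel focus 0.4 50.2
```

```bash
python3 - <<'E'
from h import *
s=bot.read_state();p=np.array([515.1,-250.8])+30*u-.3*n
bot.line_to([*p,84.1],20);bot.pause(1);s=st();print(abs(s['qvel']).max());bot.close_job()
E
```

```text
28.73 [ 545.  -248.    84.1] F [-0.3 -0.6 -1.2] w 15.6 ff 40.0
0.001822094933202208
the job is handed in; nothing more can be done
```

The job is handed in at about 29 s. The carriage is at the red mark, with the index line about 0.5–1 mm past it, and the lever is back in its locked position as far as the camera showed. The tray is held level and still, with the ball about 50 mm in front of the lens and centred to about 1 mm by the camera.

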